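# Hang the lipped parts bin on the louvre rail and butt it against the end plate

## Robot

A 6-joint arm with a two-finger parallel gripper is mounted at the origin on a cart in front of the work surface, level with it; the furniture and walls round the work are solid. World frame = base frame: x ahead of the robot, y to its left, z up, the work surface at z = 0. Lengths are in mm, angles in rad, forces in N, time in s.
With the tool pointing down it reaches from about 275 to 750 mm from the base axis. Payload 10.2 kg.
Tool frame: the origin (TCP) lies at the very end of the fingers, on their centre line; the grasp point (between the pads) lies 19 mm behind it; z points along the fingers, y is the line along which they close (so a half turn about z gives the same grasp; the last joint's range is limited). The gripper opens to 85 mm and grips with 20 to 120 N. Pads are 22 mm wide; open, the fingers measure 114 mm over their backs; the gripper's body (76 mm by 85 mm) begins 54 mm behind the grasp point. The pads swing forward as they close: fully open they stand 13 mm farther back than shut.
Start: joints at [0.889, 0.313, 1.498, -0, 1.331, -0.223], TCP at [232.521, 470.707, 231.294] pointing down, gripper open.
Joint ranges: [-2.94, 2.94], [-0.97, 2.17], [0.19, 2.56], [-1.23, 4.37], [0.02, 3.11], [-2.88, 2.88]. Speed limits (rad/s): [2.39, 2.39, 3.01, 3.14, 3.14, 3.14].

## Interface

Orientations are given as a unit quaternion [w, x, y, z].
In Python, from rig import ctrl, vision gives the robot as it stands. The module is installed in compiled form; this text tells all that it offers.
- The arm moves only by the tool play_rows, never from a script. Its arguments are lists of equal length, an entry for each row: "translation": the shift along the tool's x, y, z in m, a list of three; "rotation": the turn, a rotation vector about the tool's x, y, z in rad, a list of three; "gripper": the gripper's target within -1 to 1 (shut at 1, half-way at 0, fully open at -1). A call has 1 to 10 rows; each row is the pose to reach, as a shift and turn from the pose commanded when the call began, along the tool's axes at that moment; what a row does not reach only later rows make up. A row lasts 1/8 s, in which the tool goes at most 62.5 mm and 10.7 degrees, less where a joint would pass 70% of its speed; a pose out of reach is approached as far as the arm can. A call with a gripper value outside its range is refused whole. The fingers move at their own pace and stop on an object; "force" is the grip in N (left out, the last holds). Time passes only in rows, so rows that repeat a pose let the fingers close. It gives the time, the measured TCP pose, the force, the opening and the grip force at its end, in the units of the state.
- ctrl.sense(): the state, without advancing time (a new reading comes with each control period).
- vision.capture(name): name is "scene" or "side" or "wrist"; returns a dict with "pixels" (480x640x3 uint8, red, green, blue), "vfov" (degrees; the focal length in pixels is half the picture's height over the tangent of half this angle, whatever the lens; pixels are square), "cx", "cy" (the principal point, pixels), "rvec" (rotation vector, rad) and "tvec" (3), from world to camera coordinates, as OpenCV has them; the wrist camera has in their place "mount" (4x4, takes a point from camera to tool coordinates, whose origin is the TCP and whose axes are the flange's). Camera axes: x right, y down, z forward; pixel columns grow to the right and rows downward; lengths in mm; the calibration is good to about 2 mm. A picture is of the moment at which its call begins: read the wrist's pose just before it. There is no depth.
- ctrl.finish_job(): hands the job in; it is judged then, once.
The state is a dict: "time_s": time; "joints": joint angles; "dq": joint speeds; "tau": joint torques, N m; "eef_pos": TCP position; "ee_rot": TCP orientation; "force": force on the tool from outside, world axes, zero at the start; "wrist_torque": the same for the moment, N m; "grip_width": opening from 0.0 (shut) to 1.0 (fully open); "grip_force": force on a finger pad.
Only numpy, scipy, OpenCV 4.12 (cv2) and the standard library are available. Lean on these libraries where they do the work, as an engineer would, in place of code of your own. Each camera call takes 0.05 s, during which the arm holds its last target. There are 200 camera calls.

## Task

Hang the blue parts bin, with the ferrule box in it, on the rail of the grey louvre panel: carry it upright, bring its back lip over the rail on a free stretch clear of the end plate, and lower it until the rail carries it before you let go. Then push it along the rail until its side is square and flush against the end plate, and leave it hanging there. Leave the tape roll, notebook, bottle and dust cap where they are.

Things in the scene. Friction and masses are not known exactly. Their poses are not given: they have to be found in the camera images.
- bin: Blue open parts bin, 130 long (x) x 60 wide (y) x 60 high mm, walls and floor 3 mm, 0.13 to 0.25 kg; grip it across its width by its flat side walls. Origin: centre of the underside, z up. Front wall (-x end) 35 mm high with a white label; sides full height from x = -30 mm to the back; back wall's outer face at x = +65 mm.
- bin_lip (a point): Lower edge, mid-width, of the bin's full-width back lip; bin's axes. The lip runs back from the back wall's top (bin z 56 to 60 mm), then turns down in a leg spanning bin x 75 to 78.5 mm, z 44 to 60 mm. Between back wall and leg is a groove 10 mm wide, 12 mm deep, open downward, that goes over the rail.
- ferrule_box: White ferrule box, 43 x 61 x 25 mm, 40 g, lying loose on the bin's floor, its 61 mm side along the bin. Origin: centre of its underside, z up.
- stand: Fixed stand: dark foot 110x240x10 mm, two posts behind the rail 175 mm tall. Origin on the bench below the rail's front face, mid-length; the bin hangs on its -x side with its lip to +x; y along the rail; z up. The grey panel is clamped on the posts at a height that varies and is NOT measured: rail's top edge at T = 120 to 150 mm (find it by touch or sight). It does not move in use.
- below_slot (a point): Point on the bench under the middle of the slot behind the rail; stand's axes. Rail: upright tongue, stand x 0 to 4 mm, y -100 to +100, 30 mm tall, top at T. Slot: x 4 to 12 mm. Then an upright back sheet, up to T + 45 mm. The lip's leg, brought back above the rail, meets the sheet; 2.5 to 4.5 mm forward of that contact it drops freely until the lip rests on the rail.
- below_nose (a point): Point on the bench under the nose below the rail (stand x = -4 mm, T-44 to T-63 mm) on which the hung bin's back wall leans; a steep slope from the rail leads out to it. Hung, the bin's origin is at stand x about -70 mm, z about T-56 mm, front drooping 0.04 rad. It slides easily along the rail, under 1 to 5 N; pushed at its side near the back it stays squarer.
- below_end_plate (a point): Point on the bench under the inner face of the end plate at the rail's -y end, the plate's mid-length; stand's axes. The face looks to +y at stand y = -100 mm, x from -85 to +15 mm, z from T-62 to T+20 mm. The bin is flush against it when its origin is at stand y = -70 mm.
- tape_roll: Bystander: cream paper tape roll, 69 mm across, 18 mm high, lying flat. Origin: centre of underside.
- notebook: Bystander: black notebook, 149 x 106 x 12 mm. Origin: centre of underside, long side along x.
- bottle_small: Bystander: small glass bottle with blue cap, 42 mm across, 86 mm high, upright. Origin: centre of underside.
- dust_cap: Bystander: black round dust cap, 31 mm across, 12 mm high. Origin: centre of underside.
Not all that is in view belongs to the job. What is shaped like the ferrule_box but red is not meant.

How it is judged:
By the outcome, as a careful person would: the job done as asked, in the order asked, and still so for the second after the job is handed in, with the robot touching nothing.
It also fails if it takes over 58 s, if anything falls off the work surface, if the arm or the gripper's body presses on something with over 40 N, if the wrist force passes 120 N, or if a joint passes its speed limit or range.

## Working session

There is one attempt and no reset: what is moved stays moved. The work goes in short steps, Python scripts to look and compute and a tool call to move; the robot and the scene stay as the last step left them, time stands still between calls to the robot, and variables do not carry over. Pictures are saved under pics/ and viewed, at most 10 in all, crops included, and the job is handed in when it is done.

Besides the shell and the picture viewer there is one more tool, called after ">>>" as a command line: name --argument value ..., lists and objects as JSON in quotes. play_rows: Moves the arm, as the interface text tells. Its arguments: {"type":"object","properties":{"translation":{"type":"array"},"rotation":{"type":"array"},"gripper":{"type":"array"},"force":{"type":"number"}},"required":["translation","rotation","gripper"]}

```bash
mkdir -p pics; cat > h.py <<'E'
import numpy as np, cv2
from scipy.spatial.transform import Rotation as R
from rig import ctrl, vision
def cam(name):
    s=ctrl.sense(); c=vision.capture(name)
    f=240/np.tan(np.radians(c['vfov'])/2); c['f']=f
    if 'mount' in c:
        q=s['ee_rot']; T=np.eye(4); T[:3,:3]=R.from_quat([q[1],q[2],q[3],q[0]]).as_matrix(); T[:3,3]=s['eef_pos']
        M=T@np.array(c['mount']); c['Rw']=M[:3,:3]; c['o']=M[:3,3]
    else:
        Rm=cv2.Rodrigues(np.array(c['rvec'],float))[0]; c['Rw']=Rm.T; c['o']=-Rm.T@np.array(c['tvec'],float).ravel()
    return c
def ray(c,u,v):
    d=c['Rw']@np.array([(u-c['cx'])/c['f'],(v-c['cy'])/c['f'],1.]); return c['o'],d/np.linalg.norm(d)
def onz(c,u,v,z):
    o,d=ray(c,u,v); return o+d*(z-o[2])/d[2]
def proj(c,p):
    q=c['Rw'].T@(np.array(p,float)-c['o']); return c['f']*q[:2]/q[2]+[c['cx'],c['cy']]
def tri(c1,p1,c2,p2):
    o1,d1=ray(c1,*p1);o2,d2=ray(c2,*p2)
    t=np.linalg.lstsq(np.c_[d1,-d2],o2-o1,rcond=None)[0]
    a=o1+t[0]*d1;b=o2+t[1]*d2; return (a+b)/2,np.linalg.norm(a-b)
def save(c,n): cv2.imwrite('pics/'+n+'.png',c['pixels'][:,:,::-1])
E
python3 - <<'E'
from h import *
import pickle
for n in('scene','side'):
    c=cam(n);save(c,n+'0');print(n,c['o'].round(),c['Rw'][:,2].round(2),c['f'].round())
    pickle.dump(c,open(n+'0.pkl','wb'))
print(ctrl.sense())
E
```

```text
scene [-61. 737. 518.] [ 0.68 -0.51 -0.52] 466.0
side [  58. -283.  692.] [ 0.47  0.63 -0.62] 513.0
{'time_s': 0.1, 'joints': array([ 8.88557870e-01,  3.13404677e-01,  1.49833569e+00, -4.26396939e-05,
        1.33102049e+00, -2.23384441e-01]), 'dq': array([-1.33794781e-04, -1.85383644e-03, -1.20783087e-03,  1.64187865e-05,
       -1.57120300e-03,  2.48908608e-04]), 'tau': array([ 3.85221661e-03, -4.12895966e+01, -2.60139316e+01, -1.29923128e-04,
        3.03781431e-03, -2.78448726e-05]), 'eef_pos': array([232.39980197, 470.50681832, 230.79643947]), 'ee_rot': array([-2.36920490e-04,  2.27414602e-01,  9.73797852e-01, -5.34293082e-04]), 'force': array([0.10334491, 1.01480952, 0.61478642]), 'wrist_torque': array([-0.0271685 ,  0.01483936,  0.05612106]), 'grip_force': 0.0, 'grip_width': 1.000333419264557}
```

View pics/scene0.png

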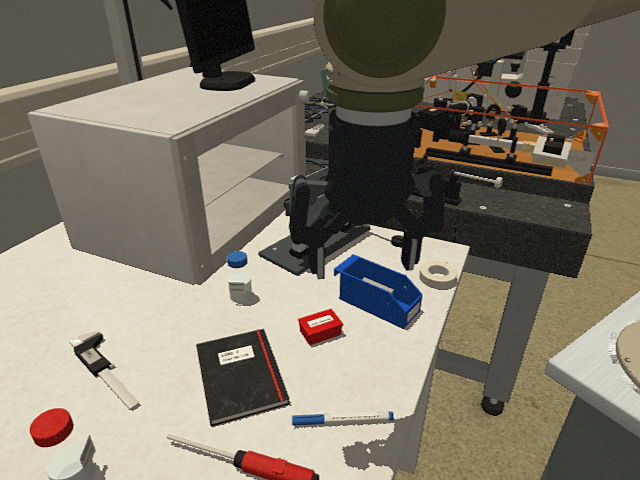

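View pics/side0.png

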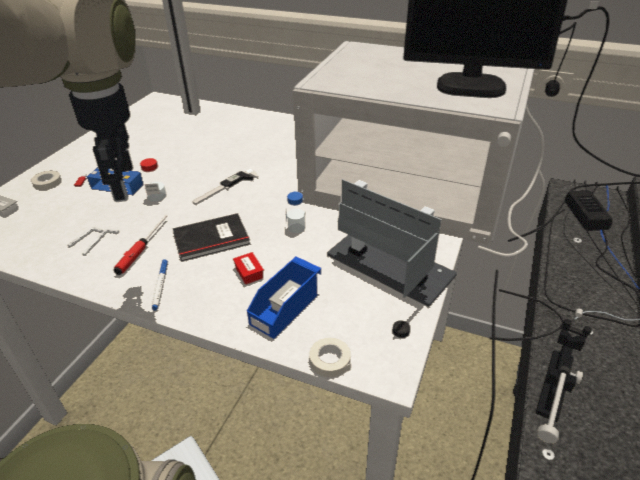

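The side view shows the blue bin at (285,297) with the white box in it, lip end at upper right (320,267). The grey panel stands at (390,235) with its end plate at the right, (415,265). The scene view has the gripper in front of the stand. I'll crop and enlarge the side view for measurement.

```bash
python3 - <<'E'
from h import *
import pickle
c=pickle.load(open('side0.pkl','rb'))
im=c['pixels'][170:350,240:480,::-1]
cv2.imwrite('pics/crop1.png',cv2.resize(im,(800,600),interpolation=cv2.INTER_CUBIC))
E
```

```text
(no output)
```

View pics/crop1.png

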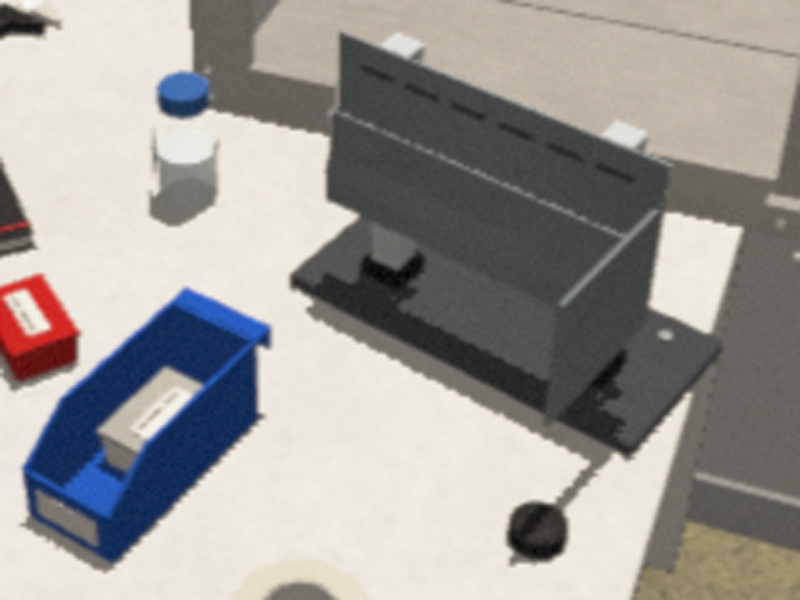

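```bash
python3 - <<'E'
from h import *
import pickle
c=pickle.load(open('side0.pkl','rb'))
P=lambda u,v,z:onz(c,u*.3+240,v*.3+170,z).round(1)
print('foot',[P(*p,10) for p in((292,278),(628,450),(720,347),(362,218))])
print('bin base z0: frontright',P(112,568,0),'backright',P(262,415,0),'frontleft',P(28,515,0))
print('bin top z60: lip L',P(185,290,60),'lip R',P(270,326,60),'sideR back',P(255,343,60))
print('front top z35',P(28,467,35),P(112,510,35))
print('dust',P(538,530,6),'tape',P(300,630,18),'bottle',P(184,85,86),'red',P(30,300,25))
for T in(120,135,150): print(T,'railL',P(332,110,T),'plate top front,back',P(560,302,T+20),P(657,213,T+20),'sheetL',P(340,34,T+45),'sheetR',P(668,165,T+45))
E
```

```text
foot [array([550.9, 340.5,  10. ]), array([603.2, 113.8,  10. ]), array([705.3, 136.7,  10. ]), array([622.3, 358.3,  10. ])]
bin base z0: frontright [342.  228.2   0. ] backright [470.5 267.2   0. ] frontleft [327.  286.4   0. ]
bin top z60: lip L [461.4 324.5  60. ] lip R [480.1 270.7  60. ] sideR back [465.3 265.1  60. ]
front top z35 [330.9 285.9  35. ] [348.7 233.7  35. ]
dust [527.6 106.2   6. ] tape [384.6 126.1  18. ] bottle [559.6 459.7  86. ] red [406.9 408.7  25. ]
120 railL [583.  342.4 120. ] plate top front,back [546.8 126.  140. ] [635.2 143.5 140. ] sheetL [593.4 348.3 165. ] sheetR [643.  147.3 165. ]
135 railL [569.3 326.  135. ] plate top front,back [533.5 114.9 155. ] [619.5 131.9 155. ] sheetL [578.1 330.3 180. ] sheetR [626.4 135.  180. ]
150 railL [555.5 309.5 150. ] plate top front,back [520.2 103.7 170. ] [603.8 120.3 170. ] sheetL [562.9 312.3 195. ] sheetR [609.7 122.8 195. ]
```

```bash
cat >> h.py <<'E'
def go(pos,yaw_deg):
    """shift/turn in tool axes from the measured pose to TCP pos, tool x at angle yaw, pointing down"""
    s=ctrl.sense(); q=s['ee_rot']; A=R.from_quat([q[1],q[2],q[3],q[0]])
    a=np.radians(yaw_deg); c,n=np.cos(a),np.sin(a)
    B=R.from_matrix(np.array([[c,n,0],[n,-c,0],[0,0,-1]]))
    print('t',s['time_s'],'T',(A.inv().apply(np.array(pos)-s['eef_pos'])/1000).round(4),'R',(A.inv()*B).as_rotvec().round(4),'F',np.round(s['force'],1))
E
python3 -c "
from h import *
go([405,279,160],196.9)"
```

```text
t 0.1 T [-0.2396 -0.0952  0.0709] R [-1.000e-03 -6.000e-04 -7.538e-01] F [0.1 1.  0.6]
```

>>> play_rows --translation '[[-0.05,-0.02,0.014],[-0.1,-0.04,0.028],[-0.15,-0.06,0.042],[-0.2,-0.08,0.06],[-0.2396,-0.0952,0.0709],[-0.2396,-0.0952,0.0709],[-0.2396,-0.0952,0.0709]]' --rotation '[[0,0,-0.15],[0,0,-0.3],[0,0,-0.45],[0,0,-0.6],[-0.001,-0.0006,-0.7538],[-0.001,-0.0006,-0.7538],[-0.001,-0.0006,-0.7538]]' --gripper '[-1,-1,-1,-1,-1,-1,-1]'

```text
time_s: 0.98
eef_pos: [404.9, 279.5, 160.4]
ee_rot: [0.0, -0.146, 0.989, 0.0]
force: [-0.3, 0.6, 0.8]
grip_width: 1.001
grip_force: 0.0
```

```bash
python3 - <<'E'
from h import *
import pickle
out=[]
for n in('wrist','scene'):
    c=cam(n);pickle.dump(c,open(n+'1.pkl','wb')); out.append(c['pixels'][:,:,::-1]); print(n,c['o'],c['f'])
s=ctrl.sense();print(s['eef_pos'],s['ee_rot'])
x=cv2.resize(out[1][190:340,240:440],(800,600),interpolation=cv2.INTER_CUBIC)
cv2.imwrite('pics/w1.png',out[0]);cv2.imwrite('pics/s1.png',x)
E
```

```text
wrist [336.36109305 257.82754422 302.65502549] 427.3617506820542
scene [-60.509245   737.15333427 518.04372663] 466.23384912872433
[404.65000018 279.966528   160.62943777] [ 5.17254075e-04 -1.47151243e-01  9.89113747e-01  4.89483571e-04]
```

View pics/w1.png

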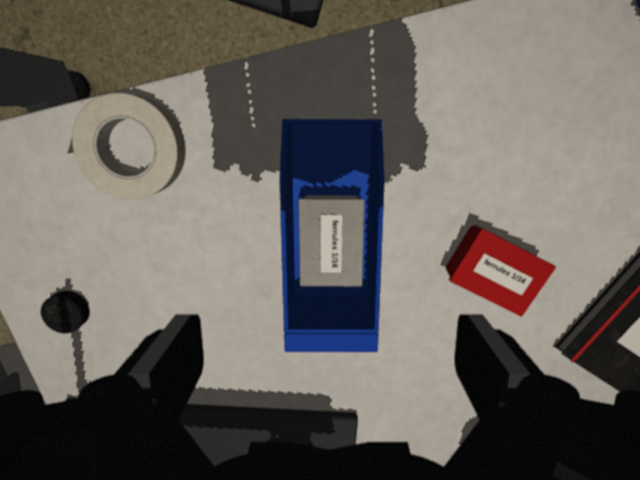

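View pics/s1.png

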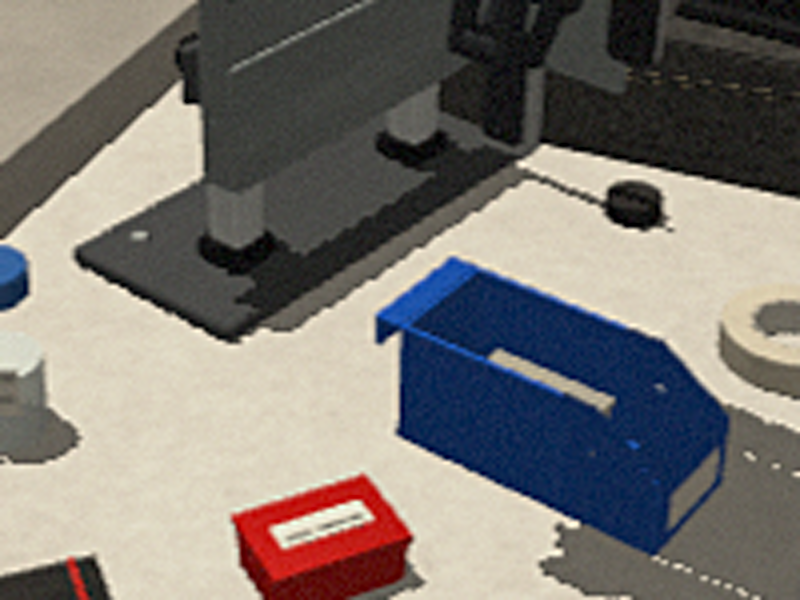

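The wrist view shows the bin square to the gripper: lip back edge at row 351 (columns 285–378), front rim at row 121, box at (331,242). The scene crop shows the rail's +y end at about crop (230,72).

```bash
python3 - <<'E'
from h import *
import pickle
s=pickle.load(open('side0.pkl','rb'));w=pickle.load(open('wrist1.pkl','rb'));c=pickle.load(open('scene1.pkl','rb'))
for p,z in(((285,351),60),((378,351),60),((283,121),35),((381,121),35),((331,242),28)): print(p,onz(w,*p,z).round(1))
S=lambda u,v:(u*.3+240,v*.3+170)
C=lambda u,v:(u/4+240,v/4+190)
print('railL',tri(s,S(332,110),c,C(230,72)))
print('foot front-left top',onz(c,*C(232,328),10),'back-left',onz(c,*C(78,250),10))
im=c['pixels']
print('foot front-right',onz(c,*C(530,155),10))
E
```

```text
(285, 351) [480.1 272.2  60. ]
(378, 351) [462.9 329.   60. ]
(283, 121) [345.1 231.8  35. ]
(381, 121) [328.  288.2  35. ]
(331, 242) [411.1 282.1  28. ]
railL (array([573.53851841, 330.66841948, 131.39367785]), np.float64(1.468223701688317))
foot front-left top [552.55969096 347.46130103  10.        ] back-left [655.12622468 372.6927944   10.        ]
foot front-right [595.08971413 123.2043872   10.        ]
```

```bash
python3 -c "
from h import *
go([407,281,22],196.8)"
```

```text
t 1.075 T [-0.0024  0.0002  0.1386] R [0.0008 0.0012 0.0022] F [-0.3  0.4 -0.5]
```

>>> play_rows --translation '[[-0.0024,0.0002,0.035],[-0.0024,0.0002,0.07],[-0.0024,0.0002,0.105],[-0.0024,0.0002,0.125],[-0.0024,0.0002,0.1386],[-0.0024,0.0002,0.1386],[-0.0024,0.0002,0.1386],[-0.0024,0.0002,0.1386],[-0.0024,0.0002,0.1386],[-0.0024,0.0002,0.1386]]' --rotation '[[0.0008,0.0012,0.0022],[0.0008,0.0012,0.0022],[0.0008,0.0012,0.0022],[0.0008,0.0012,0.0022],[0.0008,0.0012,0.0022],[0.0008,0.0012,0.0022],[0.0008,0.0012,0.0022],[0.0008,0.0012,0.0022],[0.0008,0.0012,0.0022],[0.0008,0.0012,0.0022]]' --gripper '[-1,-1,-1,-1,-1,-1,0.3,0.3,0.3,0.3]' --force 50

```text
time_s: 2.33
eef_pos: [408.1, 280.7, 22.9]
ee_rot: [0.001, -0.146, 0.989, 0.0]
force: [-1.4, 1.8, 6.5]
grip_width: 0.695
grip_force: 54.9
```

```bash
python3 -c "
from h import *
go([514.6,224.8,128],192.9)"
```

```text
t 2.325 T [-0.0861 -0.0842 -0.105 ] R [0.0003 0.0018 0.0676] F [-1.4  1.8  6.5]
```

>>> play_rows --translation '[[0,0,-0.01],[0,0,-0.03],[0,0,-0.055],[0,0,-0.08],[-0.01,-0.01,-0.1],[-0.03,-0.03,-0.105],[-0.05,-0.05,-0.105],[-0.07,-0.068,-0.105],[-0.082,-0.08,-0.105],[-0.0861,-0.0842,-0.105]]' --rotation '[[0,0,0],[0,0,0],[0,0,0],[0,0,0],[0,0,0.01],[0,0,0.025],[0,0,0.04],[0,0,0.055],[0,0.001,0.065],[0,0.0018,0.0676]]' --gripper '[0.3,0.3,0.3,0.3,0.3,0.3,0.3,0.3,0.3,0.3]'

```text
time_s: 3.58
eef_pos: [514.5, 224.1, 126.8]
ee_rot: [-0.001, -0.112, 0.994, -0.0]
force: [-0.4, 0.3, -2.4]
grip_width: 0.696
grip_force: 54.4
```

```bash
python3 - <<'E'
from h import *
import pickle
s=ctrl.sense();print(s['time_s'],s['eef_pos'],s['ee_rot'],s['force'],s['wrist_torque'],s['grip_width'])
o=[]
for n in('side','wrist'):
    c=cam(n);pickle.dump(c,open(n+'2.pkl','wb'));o.append(c['pixels'][:,:,::-1])
a=cv2.resize(o[0][140:320,300:480],(500,500),interpolation=cv2.INTER_CUBIC)
b=cv2.resize(o[1][240:480,170:490],(300,225))
b=np.vstack([b,np.zeros((275,300,3),np.uint8)])
cv2.imwrite('pics/m2.png',np.hstack([a,b]))
E
```

```text
3.575 [514.5408862  224.14112419 126.83057435] [-1.21433844e-03 -1.12024520e-01  9.93704673e-01 -2.34082293e-04] [-0.43252754  0.34798612 -2.36169972] [ 0.05719587  0.01655532 -0.02442415] 0.6964735351239559
```

View pics/m2.png

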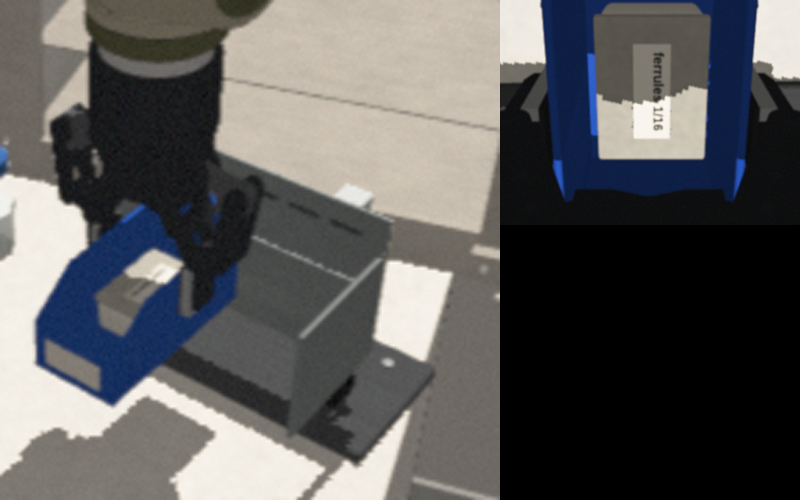

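The picture shows the bin held upright in front of the free middle of the rail, and the box still in it. Next I'll feel for the back sheet.

>>> play_rows --translation '[[-0.005,0,0],[-0.01,0,0],[-0.015,0,0],[-0.017,0,0],[-0.018,0,0],[-0.018,0,0]]' --rotation '[[0,0,0],[0,0,0],[0,0,0],[0,0,0],[0,0,0],[0,0,0]]' --gripper '[0.3,0.3,0.3,0.3,0.3,0.3]'

```text
time_s: 4.42
eef_pos: [531.8, 228.5, 126.7]
ee_rot: [-0.001, -0.112, 0.994, -0.0]
force: [0.9, 0.5, -2.7]
grip_width: 0.696
grip_force: 54.4
```

```bash
python3 - <<'E'
from h import *
import pickle
s=pickle.load(open('side0.pkl','rb'))
P=lambda u,v,z:onz(s,u*.3+240,v*.3+170,z)
for a,b,z in(((332,110),(620,235),131),((340,34),(668,165),176),((292,278),(628,450),10)):
    d=P(*b,z)-P(*a,z); print(np.degrees(np.arctan2(d[0],-d[1])),np.linalg.norm(d))
d=P(657,213,151)-P(560,302,151);print(np.degrees(np.arctan2(d[1],d[0])),np.linalg.norm(d))
print(ctrl.sense()['eef_pos'],ctrl.sense()['force'])
E
```

```text
13.488912338268745 185.38469027149625
13.871826377649246 202.6917327695259
13.006356966358203 232.60441214332408
11.216377046475753 88.36848572172734
[531.80292863 228.52935238 126.70673767] [ 0.92995121  0.49939598 -2.65130333]
```

>>> play_rows --translation '[[-0.001,0,0],[-0.002,0,0],[-0.003,0,0],[-0.003,0,0]]' --rotation '[[0,0,0],[0,0,0],[0,0,0],[0,0,0]]' --gripper '[0.3,0.3,0.3,0.3]'

```text
time_s: 4.92
eef_pos: [534.8, 229.2, 126.7]
ee_rot: [-0.001, -0.112, 0.994, -0.0]
force: [0.8, 1.1, -3.2]
grip_width: 0.696
grip_force: 54.4
```

>>> play_rows --translation '[[-0.001,0,0],[-0.002,0,0],[-0.002,0,0]]' --rotation '[[0,0,0],[0,0,0],[0,0,0]]' --gripper '[0.3,0.3,0.3]'

```text
time_s: 5.3
eef_pos: [536.8, 229.6, 126.7]
ee_rot: [-0.001, -0.112, 0.994, -0.0]
force: [-0.7, -0.0, -2.3]
grip_width: 0.695
grip_force: 54.4
```

>>> play_rows --translation '[[-0.001,0,0],[-0.002,0,0],[-0.002,0,0]]' --rotation '[[0,0,0],[0,0,0],[0,0,0]]' --gripper '[0.3,0.3,0.3]'

```text
time_s: 5.68
eef_pos: [537.6, 229.8, 126.6]
ee_rot: [-0.003, -0.113, 0.994, -0.001]
force: [-7.1, -3.8, -0.1]
grip_width: 0.695
grip_force: 54.8
```

>>> play_rows --translation '[[-0.001,0,0],[-0.002,0,0],[-0.002,0,0]]' --rotation '[[0,0,0],[0,0,0],[0,0,0]]' --gripper '[0.3,0.3,0.3]'

```text
time_s: 6.05
eef_pos: [537.6, 229.9, 126.3]
ee_rot: [-0.005, -0.113, 0.994, -0.001]
force: [-19.6, -7.2, 5.7]
grip_width: 0.695
grip_force: 55.2
```

>>> play_rows --translation '[[0.003,0,0],[0.0068,0,0],[0.0068,0,0],[0.0068,0,0.004],[0.0068,0,0.008],[0.0068,0,0.012],[0.0068,0,0.012]]' --rotation '[[0,0,0],[0,0,0],[0,0,0],[0,0,0],[0,0,0],[0,0,0],[0,0,0]]' --gripper '[0.3,0.3,0.3,0.3,0.3,0.3,0.3]'

```text
time_s: 6.92
eef_pos: [533.8, 229.0, 114.2]
ee_rot: [-0.001, -0.112, 0.994, -0.0]
force: [-0.0, -0.5, -2.2]
grip_width: 0.694
grip_force: 54.4
```

>>> play_rows --translation '[[0,0,0.002],[0,0,0.004],[0,0,0.006],[0,0,0.006]]' --rotation '[[0,0,0],[0,0,0],[0,0,0],[0,0,0]]' --gripper '[0.3,0.3,0.3,0.3]'

```text
time_s: 7.42
eef_pos: [533.9, 229.0, 108.6]
ee_rot: [-0.001, -0.112, 0.994, -0.0]
force: [0.3, 0.6, -2.9]
grip_width: 0.696
grip_force: 54.4
```

>>> play_rows --translation '[[0,0,0.002],[0,0,0.004],[0,0,0.004]]' --rotation '[[0,0,0],[0,0,0],[0,0,0]]' --gripper '[0.3,0.3,0.3]'

```text
time_s: 7.8
eef_pos: [533.8, 229.0, 104.6]
ee_rot: [-0.001, -0.112, 0.994, -0.0]
force: [0.0, -0.6, -2.4]
grip_width: 0.692
grip_force: 54.4
```

>>> play_rows --translation '[[0,0,0.002],[0,0,0.003],[0,0,0.003]]' --rotation '[[0,0,0],[0,0,0],[0,0,0]]' --gripper '[0.3,0.3,0.3]'

```text
time_s: 8.18
eef_pos: [533.9, 229.0, 101.6]
ee_rot: [-0.001, -0.112, 0.994, -0.0]
force: [-0.5, 0.6, -2.5]
grip_width: 0.694
grip_force: 54.4
```

>>> play_rows --translation '[[0,0,0.001],[0,0,0.002],[0,0,0.002]]' --rotation '[[0,0,0],[0,0,0],[0,0,0]]' --gripper '[0.3,0.3,0.3]'

```text
time_s: 8.55
eef_pos: [534.0, 229.0, 100.0]
ee_rot: [-0.001, -0.112, 0.994, -0.0]
force: [0.8, 0.2, -1.3]
grip_width: 0.694
grip_force: 54.8
```

>>> play_rows --translation '[[0,0,0.001],[0,0,0.0015],[0,0,0.0015]]' --rotation '[[0,0,0],[0,0,0],[0,0,0]]' --gripper '[0.3,0.3,0.3]'

```text
time_s: 8.93
eef_pos: [534.4, 229.1, 99.5]
ee_rot: [-0.0, -0.112, 0.994, -0.0]
force: [-3.5, -0.4, 7.8]
grip_width: 0.693
grip_force: 55.7
```

The vertical force has gone from −2.5 to +7.8 N, so the rail now carries the bin. I'll release and rise.

>>> play_rows --translation '[[0,0,0],[0,0,0],[0,0,0],[0,0,0],[0,0,-0.02],[0,0,-0.05],[0,0,-0.08],[0,0,-0.1],[0,0,-0.11],[0,0,-0.11]]' --rotation '[[0,0,0],[0,0,0],[0,0,0],[0,0,0],[0,0,0],[0,0,0],[0,0,0],[0,0,0],[0,0,0],[0,0,0]]' --gripper '[-0.5,-0.7,-1,-1,-1,-1,-1,-1,-1,-1]'

```text
time_s: 10.18
eef_pos: [534.2, 229.1, 208.3]
ee_rot: [-0.001, -0.112, 0.994, -0.0]
force: [-0.1, -0.3, -1.1]
grip_width: 0.999
grip_force: 0.0
```

```bash
python3 - <<'E'
from h import *
import pickle
s=ctrl.sense();print(s['time_s'],s['eef_pos'],s['force'])
o=[]
for n in('side','wrist'):
    c=cam(n);pickle.dump(c,open(n+'3.pkl','wb'));o.append(c['pixels'][:,:,::-1])
a=cv2.resize(o[0][140:320,300:460],(400,450),interpolation=cv2.INTER_CUBIC)
b=cv2.resize(o[1],(400,300)); b=np.vstack([b,np.zeros((150,400,3),np.uint8)])
cv2.imwrite('pics/m3.png',np.hstack([a,b]))
E
```

```text
10.175 [534.20329582 229.0931397  208.28271319] [-0.09336178 -0.28276082 -1.13439636]
```

View pics/m3.png

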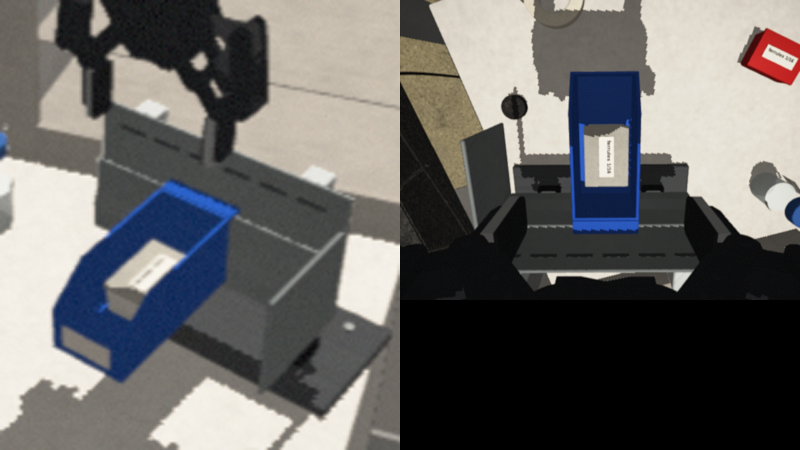

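The bin hangs on the rail, clear of the end plate, with the box inside. In the wrist view the plate is at left, its top edge from about (122,276) to (150,450), and the bin lip is between columns 346 and 478. I'll work out the gap, and meanwhile close the gripper and move over to the +y side.

```bash
python3 - <<'E'
from h import *
import pickle
w=pickle.load(open('wrist3.pkl','rb'))
a=np.radians(13.2);X=np.array([np.cos(a),np.sin(a)]);Y=np.array([-X[1],X[0]]);t=np.array([534.2,229.1])
def f(u,v,z): d=onz(w,u,v,z)[:2]-t; return (d@X).round(1),(d@Y).round(1)
for p,z in(((122,276),153),((150,450),153),((206,246),71),((346,456),136),((478,456),136),((342,144),109),((476,144),109)): print(p,f(*p,z))
E
```

```text
(122, 276) (np.float64(0.9), np.float64(-102.4))
(150, 450) (np.float64(104.1), np.float64(-101.1))
(206, 246) (np.float64(9.7), np.float64(-84.7))
(346, 456) (np.float64(124.1), np.float64(8.9))
(478, 456) (np.float64(124.4), np.float64(89.1))
(342, 144) (np.float64(-59.5), np.float64(6.5))
(476, 144) (np.float64(-59.1), np.float64(80.2))
```

>>> play_rows --translation '[[-0.005,0.01,0],[-0.015,0.03,0],[-0.025,0.05,0],[-0.027,0.06,0],[-0.027,0.06,0],[-0.027,0.06,0.03],[-0.027,0.06,0.06],[-0.027,0.06,0.08],[-0.027,0.06,0.096],[-0.027,0.06,0.096]]' --rotation '[[0,0,0],[0,0,0],[0,0,0],[0,0,0],[0,0,0],[0,0,0],[0,0,0],[0,0,0],[0,0,0],[0,0,0]]' --gripper '[1,1,1,1,1,1,1,1,1,1]'

```text
time_s: 11.52
eef_pos: [546.5, 293.1, 111.4]
ee_rot: [-0.002, -0.112, 0.994, -0.0]
force: [-0.4, -0.5, -0.6]
grip_width: -0.001
grip_force: 0.0
```

```bash
python3 - <<'E'
from h import *
import pickle
w=pickle.load(open('wrist3.pkl','rb'))
a=np.radians(13.2);X=np.array([np.cos(a),np.sin(a)]);Y=np.array([-X[1],X[0]]);t=np.array([534.2,229.1])
def f(u,v,z): d=onz(w,u*1.6,v*1.6,z)[:2]-t; return (d@X).round(1),(d@Y).round(1)
for p,z in(((61,138),153),((75,225),153),((103,123),71),((173,228),136),((239,228),136),((170,72),109),((239,72),109)): print(p,f(*p,z))
s=ctrl.sense(); d=s['eef_pos'][:2]-t; print('tcp',d@X,d@Y)
E
```

```text
(61, 138) (np.float64(-26.8), np.float64(-110.1))
(75, 225) (np.float64(47.4), np.float64(-109.9))
(103, 123) (np.float64(-24.2), np.float64(-109.0))
(173, 228) (np.float64(61.1), np.float64(-30.8))
(239, 228) (np.float64(61.4), np.float64(29.1))
(170, 72) (np.float64(-74.8), np.float64(-31.3))
(239, 72) (np.float64(-74.5), np.float64(28.3))
tcp 26.572986424340346 59.46172465619889
```

>>> play_rows --translation '[[0,-0.005,0],[0,-0.01,0],[0,-0.014,0],[0,-0.018,0],[0,-0.022,0],[0,-0.026,0],[0,-0.03,0]]' --rotation '[[0,0,0],[0,0,0],[0,0,0],[0,0,0],[0,0,0],[0,0,0],[0,0,0]]' --gripper '[1,1,1,1,1,1,1]'

```text
time_s: 12.4
eef_pos: [553.5, 264.9, 112.5]
ee_rot: [-0.001, -0.113, 0.994, 0.001]
force: [-0.9, 5.3, 2.1]
grip_width: -0.0
grip_force: 2.8
```

```bash
python3 - <<'E'
from h import *
import pickle
s=ctrl.sense();t=np.array([534.2,229.1])
a=np.radians(13.2);X=np.array([np.cos(a),np.sin(a)]);Y=np.array([-X[1],X[0]]);d=s['eef_pos'][:2]-t; print(s['force'],'tcp',d@X,d@Y)
c=cam('wrist');pickle.dump(c,open('wrist4.pkl','wb'))
e=cam('side');cv2.imwrite('pics/m4.png',np.hstack([cv2.resize(c['pixels'],(400,300)),cv2.resize(e['pixels'][140:320,280:520],(400,300))])[:,:,::-1])
E
```

```text
[-0.87825783  5.27524866  2.07376449] tcp 26.996454263055508 30.43995997314554
```

View pics/m4.png

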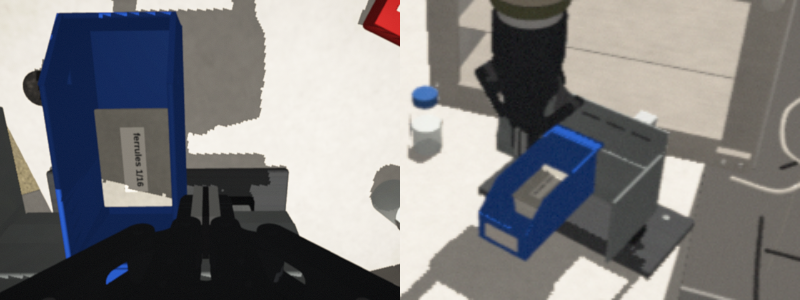

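The finger is pushing at the +y side near the back with about 5 N. The bin is sliding and still looks square. Continuing the push.

>>> play_rows --translation '[[0,-0.005,0],[0,-0.01,0],[0,-0.015,0],[0,-0.02,0],[0,-0.025,0],[0,-0.03,0],[0,-0.036,0],[0,-0.042,0],[0,-0.048,0],[0,-0.053,0]]' --rotation '[[0,0,0],[0,0,0],[0,0,0],[0,0,0],[0,0,0],[0,0,0],[0,0,0],[0,0,0],[0,0,0],[0,0,0]]' --gripper '[1,1,1,1,1,1,1,1,1,1]'

```text
time_s: 13.75
eef_pos: [565.7, 213.3, 112.6]
ee_rot: [-0.0, -0.113, 0.994, 0.0]
force: [0.2, 7.3, 2.6]
grip_width: 0.002
grip_force: 3.4
```

>>> play_rows --translation '[[0,-0.002,0],[0,-0.004,0],[0,-0.006,0],[0,-0.006,0]]' --rotation '[[0,0,0],[0,0,0],[0,0,0],[0,0,0]]' --gripper '[1,1,1,1]'

```text
time_s: 14.25
eef_pos: [567.1, 207.4, 112.6]
ee_rot: [-0.0, -0.112, 0.994, 0.0]
force: [0.0, 4.8, 2.0]
grip_width: -0.001
grip_force: 2.7
```

```bash
cat > y.py <<'E'
from h import *
s=ctrl.sense();t=np.array([534.2,229.1])
a=np.radians(13.2);X=np.array([np.cos(a),np.sin(a)]);Y=np.array([-X[1],X[0]]);d=s['eef_pos'][:2]-t; print(s['time_s'],s['force'],'tcp',d@X,d@Y)
E
python3 y.py
```

```text
14.25 [0.01319308 4.83572999 1.96650714] tcp 27.07156052464936 -28.613558641032437
```

>>> play_rows --translation '[[0,-0.002,0],[0,-0.004,0],[0,-0.005,0],[0,-0.005,0]]' --rotation '[[0,0,0],[0,0,0],[0,0,0],[0,0,0]]' --gripper '[1,1,1,1]'

```text
time_s: 14.75
eef_pos: [568.3, 202.7, 112.6]
ee_rot: [-0.0, -0.112, 0.994, 0.0]
force: [2.4, 6.2, 1.7]
grip_width: 0.005
grip_force: 3.1
```

>>> play_rows --translation '[[0,-0.001,0],[0,-0.002,0],[0,-0.002,0]]' --rotation '[[0,0,0],[0,0,0],[0,0,0]]' --gripper '[1,1,1]'

```text
time_s: 15.12
eef_pos: [568.3, 202.6, 112.6]
ee_rot: [-0.0, -0.113, 0.994, 0.002]
force: [1.0, 16.5, 0.6]
grip_width: -0.001
grip_force: 7.8
```

```bash
python3 y.py
```

```text
15.125 [ 0.97805254 16.49900284  0.56631576] tcp 27.17373965963982 -33.58843941398333
```

>>> play_rows --translation '[[0,0.001,0],[0,0.005,0],[0,0.015,0],[0,0.025,0],[0,0.025,-0.03],[0,0.025,-0.07],[0,0.01,-0.1],[0,-0.01,-0.12],[0,-0.03,-0.12],[0,-0.03,-0.12]]' --rotation '[[0,0,0],[0,0,0],[0,0,0],[0,0,0],[0,0,0],[0,0,0],[0,0,0],[0,0,0],[0,0,0],[0,0,0]]' --gripper '[1,1,1,1,1,1,1,1,1,1]'

```text
time_s: 16.38
eef_pos: [575.1, 169.8, 231.0]
ee_rot: [-0.002, -0.112, 0.994, -0.0]
force: [-0.5, -0.6, 0.1]
grip_width: 0.001
grip_force: 0.0
```

```bash
python3 y.py; python3 - <<'E'
from h import *
import pickle
c=cam('wrist');pickle.dump(c,open('wrist5.pkl','wb'))
e=cam('side')
cv2.imwrite('pics/m5.png',np.hstack([cv2.resize(c['pixels'][:,100:500],(500,600)),cv2.resize(e['pixels'][140:340,340:440],(300,600),interpolation=cv2.INTER_CUBIC)])[:,:,::-1])
E
```

```text
16.375 [-0.46612586 -0.57826129  0.08175987] tcp 26.305284796538164 -67.0813713198287
```

View pics/m5.png

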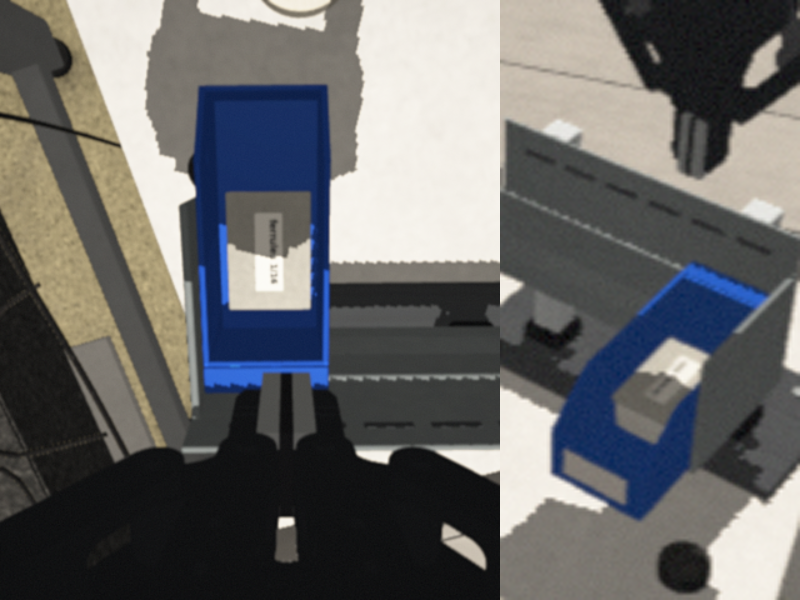

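The picture shows the bin hanging by the end plate with the box in it. In the left half, its left rim runs (204,268)–(207,360) next to the plate's top edge at (190,283)–(197,405). I'll check the gap and the yaw numerically.

```bash
python3 - <<'E'
from h import *
import pickle
w=pickle.load(open('wrist5.pkl','rb'))
im=w['pixels'].astype(int)
a=np.radians(13.2);X=np.array([np.cos(a),np.sin(a)]);Y=np.array([-X[1],X[0]]);t=np.array([534.2,229.1])
def f(u,v,z): d=onz(w,u,v,z)[:2]-t; return np.round([d@X,d@Y],1)
blue=(im[...,2]>im[...,0]*1.6)&(im[...,2]>im[...,1]*1.4)&(im[...,2]>50)
for v in(75,90,110,130,150,170,190,210,225,240,260,280,290,297,305):
    k=np.flatnonzero(blue[v,230:400])+230
    z=136 if v>212 else (109 if v<80 else np.interp(v,[80,130],[109,134]))
    row=im[v,235:272].mean(1).round().astype(int)
    print(v,k[0],k[-1],f(k[0]-.5,v,z),f(k[-1]+.5,v,z), row[::2] if v>225 else '')
E
```

```text
75 259 361 [ -71.1 -108.1] [-70.7 -48.5] 
90 258 362 [ -62.5 -108.3] [-62.1 -48.2] 
110 256 363 [ -51.3 -108.4] [-50.9 -48.2] 
130 255 363 [ -40.8 -107.9] [-40.4 -48.8] 
150 257 362 [ -30.1 -107.4] [-29.8 -49.2] 
170 257 362 [ -19.3 -107.9] [-18.9 -49. ] 
190 258 362 [  -8.1 -108. ] [ -7.7 -48.9] 
210 259 362 [   3.3 -108. ] [  3.7 -48.7] 
225 259 363 [  11.6 -108.1] [ 12.  -48.1] 
240 259 364 [  20.5 -108.6] [ 20.9 -47.4] [161 160 155 151 172 240 203 153 165 135  67  57  70 111 123  68  42  44
  43]
260 260 363 [  32.7 -108.6] [ 33.  -47.8] [145 148 148 153 154 147 142 140 160 161 102  59  55  95 124  99  45  45
  42]
280 261 363 [  45.1 -108.7] [ 45.5 -47.6] [154 154 157 150 148 156 157 152 147 162 144  76  55  73 114 116  66  40
  41]
290 262 363 [  51.5 -108.4] [ 51.9 -47.5] [151 143 145 142 143 148 142 131 132 161 158  93  55  58 107 129 110 109
 109]
297 262 363 [  56.  -108.6] [ 56.4 -47.4] [ 81 141 146 143 146 150 153 151 144 155 161 112  58  57 105 130 128 128
 129]
305 263 362 [  61.2 -108.3] [ 61.6 -48. ] [ 68  67 108 141 142 147 150 141 122 149 161 131  63  56  90 124 125 125
 122]
```

```bash
python3 - <<'E'
from h import *
import pickle
w=pickle.load(open('wrist5.pkl','rb'))
im=w['pixels'].astype(float).mean(2)
a=np.radians(13.2);X=np.array([np.cos(a),np.sin(a)]);Y=np.array([-X[1],X[0]]);t=np.array([534.2,229.1])
pts=[]
for v in range(232,312,6):
    r=im[v,245:262]; k=np.argmin(np.diff(r)); u=245+k+.5
    d=onz(w,u,v,152.8)[:2]-t; pts.append([d@X,d@Y])
p=np.array(pts);print(p.round(1).tolist());print(np.polyfit(p[:,0],p[:,1],1))
E
```

```text
[[11.4, -111.8], [14.8, -111.5], [18.1, -111.7], [21.5, -108.1], [24.9, -108.3], [28.3, -108.5], [31.7, -108.1], [35.2, -108.3], [38.7, -108.5], [42.3, -108.1], [45.8, -107.8], [49.4, -108.0], [53.1, -108.1], [56.7, -108.3]]
[ 7.41958576e-02 -1.11438155e+02]
```

The plate face is at −108.2 mm and the bin's side at −108.3 mm, parallel along the whole length. It is flush and square, and the robot is clear, so I'll hand in.

```bash
python3 -c "
from rig import ctrl
print(ctrl.finish_job())"
```

```text
the job is handed in; nothing more can be done
None
```

The bin, with the ferrule box in it, hangs on the rail, measured flush and square against the end plate to within about 1 mm; it was handed in at about 16.5 s with the arm clear, and the arm never went near the tape roll, notebook, bottle or dust cap.

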